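# Put four mixed-up reagent bottles back on their own coasters

## Robot

A 7-joint arm with a two-finger parallel gripper is mounted at the origin on a cart in front of the work surface, level with it; the furniture and walls round the work are solid. World frame = base frame: x ahead of the robot, y to its left, z up, the work surface at z = 0. Lengths are in mm, angles in rad, forces in N, time in s.
With the tool pointing down it reaches from about 350 to 900 mm from the base axis. Payload 19.9 kg.
Tool frame: the origin (TCP) lies at the very end of the fingers, on their centre line; the grasp point (between the pads) lies 19 mm behind it (bot.tcp_to_grasp is the distance from the TCP to the grasp point, in mm); z points along the fingers, y is the line along which they close (so a half turn about z gives the same grasp; the last joint's range is limited). The gripper opens to 94 mm and grips with 3 to 60 N. Pads are 16 mm wide; open, the fingers measure 119 mm over their backs; the gripper's body (75 mm by 177 mm) begins 78 mm behind the grasp point.
Start: joints at [1.22, 0.417, -0.01, 1.614, 0.005, 1.111, -0.053], TCP at [189.94, -595.417, 205.425] pointing down, gripper open.
Joint ranges: [-2.81, 2.81], [-0.39, 2.02], [-1.27, 1.25], [0.06, 2.57], [-1.19, 4.33], [0.19, 2], [-2.82, 2.82]. Speed limits (rad/s): [1.89, 1.89, 2.39, 2.39, 3.01, 3.01, 3.01].

## Interface

Orientations are given as a unit quaternion [x, y, z, w].
In Python, from cell import bot gives the robot as it stands. The module is installed in compiled form; this text tells all that it offers.
- The arm moves only by the tool step_arm, never from a script. Its argument "moves" is a list of rows, each an object of numbers: "x", "y", "z": the shift along the world's x, y, z in m; "rx", "ry", "rz": the turn, a rotation vector about the world's x, y, z in degrees; "grip": the finger opening in m, from 0 to 0.094. In form: [{"x": .., "y": .., "z": .., "rx": .., "ry": .., "rz": .., "grip": ..}, ...]. A call has 1 to 10 rows; each row shifts and turns the commanded pose from where the row before left it; what a row does not reach is not made up. A row lasts 1/12 s, in which the tool goes at most 41.7 mm and 7.16 degrees, less where a joint would pass 70% of its speed; a pose out of reach is approached as far as the arm can. A call with a gripper value outside its range is refused whole. The fingers move at their own pace and stop on an object; the grip force is fixed at half the most. Time passes only in rows, so rows that do not move let the fingers close. It gives the time, the measured TCP pose, the force, the opening and the grip force at its end, in the units of the state.
- bot.state(): the state, without advancing time (a new reading comes with each control period).
- bot.capture(name): name is "side" or "top" or "wrist"; returns the picture (400x640x3 uint8, red, green, blue); there is no depth.
- bot.calibration(name): a dict with "fx", "fy", "cx", "cy" (pixels), "pose" (4x4, takes a point from camera to world coordinates). Camera axes: x right, y down, z forward; pixel columns grow to the right and rows downward; lengths in mm; the calibration is good to about 2 mm. A picture is of the moment at which its call begins: read the wrist's pose just before it. calibration takes no time and is no camera call; for the wrist camera it gives the pose at the moment of the call.
- bot.finish_job(): hands the job in; it is judged then, once.
The state is a dict: "time_s": time; "joint_pos": joint angles; "qvel": joint speeds; "joint_efforts": joint torques, N m; "tcp_pos": TCP position; "eef_rot": TCP orientation; "contact_force": force on the tool from outside, world axes, zero at the start; "wrist_torque": the same for the moment, N m; "grip_width": finger opening in mm; "grasp_force": force on a finger pad.
Only numpy, scipy, OpenCV 4.12 (cv2) and the standard library are available. Lean on these libraries where they do the work, as an engineer would, in place of code of your own. Each camera call takes 0.05 s, during which the arm holds its last target. There are 200 camera calls.

## Task

The four reagent bottles are standing on each other's coasters: put them right, so that the red-capped bottle ends on the red coaster, the blue-capped bottle on the blue one, the brown bottle on the brown one and the all-white bottle on the white one, each upright in the middle of its coaster. The grey coaster is free for parking a bottle on the way. Set every bottle down rather than dropping it, tip none over, and leave the timer where it stands.

Things in the scene. Friction and masses are not known exactly. Their poses are not given: they have to be found in the camera images.
- red_cap_bottle: loose white round reagent bottle with a RED screw cap, about 220 g (0.7 to 1.4 times that): body 62 mm across and 117 mm high to the shoulder, then a cap 37 mm across (fixed, does not turn), 145 mm high in all. Origin: centre of its underside; z axis up along the bottle. Grip it round the body just below the shoulder. Starts on a wrong coaster; belongs on the red coaster.
- blue_cap_bottle: loose white round reagent bottle with a BLUE screw cap, about 120 g (0.7 to 1.4 times that): body 56 mm across and 98 mm high to the shoulder, then a cap 34 mm across (fixed, does not turn), 120 mm high in all. Origin: centre of its underside; z axis up along the bottle. Grip it round the body just below the shoulder. Starts on a wrong coaster; belongs on the blue coaster.
- brown_bottle: loose BROWN (amber) round reagent bottle with a white screw cap, about 120 g (0.7 to 1.4 times that): body 50 mm across and 86 mm high to the shoulder, then a cap 32 mm across (fixed, does not turn), 105 mm high in all. Origin: centre of its underside; z axis up along the bottle. Grip it round the body just below the shoulder. Starts on a wrong coaster; belongs on the brown coaster.
- white_bottle: loose all-WHITE round reagent bottle: white body and white screw cap, about 120 g (0.7 to 1.4 times that): body 50 mm across and 82 mm high to the shoulder, then a cap 32 mm across (fixed, does not turn), 100 mm high in all. Origin: centre of its underside; z axis up along the bottle. Grip it round the body just below the shoulder. Starts on a wrong coaster; belongs on the white coaster.
- red_coaster: plain red round bottle coaster fixed to the bench, 100 mm across; place of the red-capped bottle. Its floor is 5 mm above the bench, inside a thin rim 3.5 mm wide that stands 3 mm above that floor (93 mm across inside). Origin: centre of its underside, on the bench (z = 0); z up. Neighbours' centres are 110 mm or more away.
- blue_coaster: plain blue round bottle coaster fixed to the bench, 100 mm across; place of the blue-capped bottle. Its floor is 5 mm above the bench, inside a thin rim 3.5 mm wide that stands 3 mm above that floor (93 mm across inside). Origin: centre of its underside, on the bench (z = 0); z up. Neighbours' centres are 110 mm or more away.
- brown_coaster: plain brown round bottle coaster fixed to the bench, 100 mm across; place of the brown bottle. Its floor is 5 mm above the bench, inside a thin rim 3.5 mm wide that stands 3 mm above that floor (93 mm across inside). Origin: centre of its underside, on the bench (z = 0); z up. Neighbours' centres are 110 mm or more away.
- white_coaster: plain white round bottle coaster fixed to the bench, 100 mm across; place of the all-white bottle. Its floor is 5 mm above the bench, inside a thin rim 3.5 mm wide that stands 3 mm above that floor (93 mm across inside). Origin: centre of its underside, on the bench (z = 0); z up. Neighbours' centres are 110 mm or more away.
- grey_coaster: plain grey round bottle coaster fixed to the bench, 100 mm across; free at the start, nobody's final place. Its floor is 5 mm above the bench, inside a thin rim 3.5 mm wide that stands 3 mm above that floor (93 mm across inside). Origin: centre of its underside, on the bench (z = 0); z up. Neighbours' centres are 110 mm or more away.
- lab_timer: bystander: loose lime-green and white kitchen-style lab timer, 53 x 66 mm, 63 mm high, standing among the coasters. Origin: centre of its underside. Leave it where it stands. (The only other thing among the coasters is a tan card box, 48 x 110 mm and 46 mm high; taller equipment stands at the back and left.)
Not all that is in view belongs to the job. What is shaped like the blue_cap_bottle but black or green is not meant.

How it is judged:
By the outcome, as a careful person would: the job done as asked, in the order asked, and still so for the second after the job is handed in, with the robot touching nothing.
It also fails if it takes over 131 s, if anything falls off the work surface, if the arm or the gripper's body presses on something with over 40 N, if the wrist force passes 120 N, or if a joint passes its speed limit or range.

## Working session

There is one attempt and no reset: what is moved stays moved. The work goes in short steps, Python scripts to look and compute and a tool call to move; the robot and the scene stay as the last step left them, time stands still between calls to the robot, and variables do not carry over. Pictures are saved under pics/ and viewed, at most 14 in all, crops included, and the job is handed in when it is done.

Besides the shell and the picture viewer there is one more tool, called as name(argument=value, ...), one argument or row to a line, values as JSON. step_arm: Moves the arm, as the interface text tells. Its arguments: {"type":"object","properties":{"moves":{"type":"array","items":{"type":"object","properties":{"x":{"type":"number"},"y":{"type":"number"},"z":{"type":"number"},"rx":{"type":"number"},"ry":{"type":"number"},"rz":{"type":"number"},"grip":{"type":"number"}}}}},"required":["moves"]}

```bash
mkdir -p pics
python3 - <<'E'
from cell import bot
import cv2
s=bot.state(); print(s['time_s'],s['tcp_pos'],s['eef_rot'],s['grip_width'])
for n in('top','side'):
    im=bot.capture(n); cv2.imwrite(f'pics/{n}0.png',im[:,:,::-1])
    c=bot.calibration(n); print(n,c['fx'],c['cx'],c['cy'],c['pose'])
E
```

```text
0.0 [ 189.80800965 -595.11200426  204.83900733] [ 9.88105249e-01  1.53778023e-01 -1.42645210e-04 -5.62049745e-04] 94.07903130497262
top 490.18701445152936 320.83269855836807 199.28294197674106 [[-1.15389990e-02 -9.93376725e-01  1.14322061e-01  4.13176702e+02]
 [-9.99892839e-01  1.24929351e-02  7.63132243e-03  6.29643696e+00]
 [-9.00899617e-03 -1.14221752e-01 -9.93414430e-01  1.23488004e+03]
 [ 0.00000000e+00  0.00000000e+00  0.00000000e+00  1.00000000e+00]]
side 494.7306718793868 321.73141815158397 200.1324174391159 [[-8.83016620e-01 -2.49055514e-01  3.97810255e-01  4.99091076e+01]
 [-4.69336849e-01  4.64706084e-01 -7.50846973e-01  9.59333039e+02]
 [ 2.13773241e-03 -8.49717369e-01 -5.27234126e-01  6.98582187e+02]
 [ 0.00000000e+00  0.00000000e+00  0.00000000e+00  1.00000000e+00]]
```

View pics/top0.png

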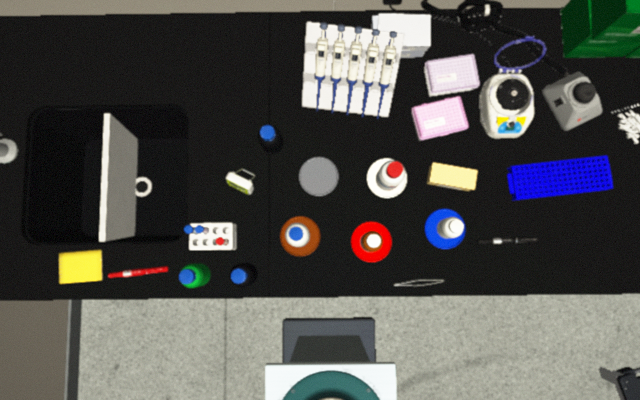

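View pics/side0.png

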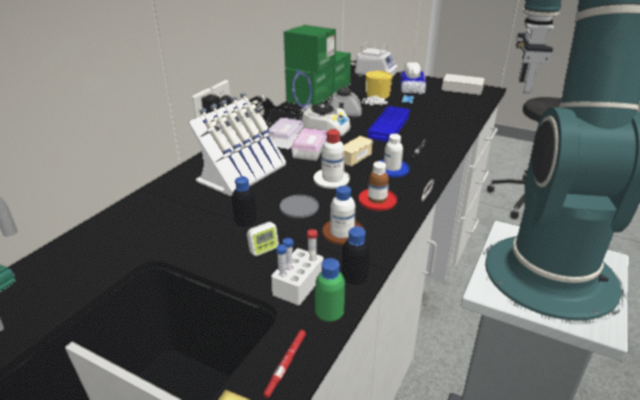

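Top view: red-cap bottle (388,178) on the white coaster, blue-cap (298,236) on brown, brown (372,241) on red, and all-white (446,229) on blue. Grey (319,176) is free; the timer is at (240,181) and the card box at (453,176). The look-alikes are black bottles with blue caps at (268,136) and (242,273), and a green one at (193,275). None of them stands on a coaster, so I rule them out.

```bash
cat > h.py <<'E'
import cv2,numpy as np
from cell import bot
def ray(c,u,v,z):
    P=np.array(c['pose']);d=P[:3,:3]@[(u-c['cx'])/c['fx'],(v-c['cy'])/c['fy'],1]
    o=P[:3,3];return np.round((o+d*(z-o[2])/d[2])[:2],1)
def masks(im):
    h=cv2.cvtColor(im,cv2.COLOR_RGB2HSV);H,S,V=[h[:,:,i].astype(int) for i in range(3)]
    return dict(red=((H<5)|(H>174))&(S>150)&(V>90),blue=(H>100)&(H<128)&(S>120)&(V>70),
      brown=(H>=6)&(H<20)&(S>120)&(V>40),white=(S<60)&(V>125),grey=(S<40)&(V>75)&(V<160))
def blobs(m,roi,amin=30):
    x0,y0,x1,y1=roi;k=np.zeros(m.shape,np.uint8);k[y0:y1,x0:x1]=m[y0:y1,x0:x1]
    cs,_=cv2.findContours(k,cv2.RETR_EXTERNAL,cv2.CHAIN_APPROX_NONE)
    return sorted([c for c in cs if cv2.contourArea(c)>amin],key=cv2.contourArea,reverse=True)
E
python3 - <<'E'
from h import *
im=cv2.imread('pics/top0.png')[:,:,::-1].copy();c=bot.calibration('top');M=masks(im)
rois=dict(grey=(290,150,350,203),white=(360,150,415,205),brown=(275,208,325,265),red=(345,215,398,268),blue=(420,203,472,256))
for n,r in rois.items():
    m=M[n].copy()
    if n=='white': m|=M['red']
    for b in blobs(m,r)[:1]:
        hull=cv2.convexHull(b);e=cv2.fitEllipse(b);(x,y),rr=cv2.minEnclosingCircle(b)
        print(n,'ell',np.round(e[0],1),np.round(e[1],1),ray(c,*e[0],8),'circ',ray(c,x,y,8),round(rr,1))
for n,k,r,z in(('redcap','red',rois['white'],150),('bluecap','blue',rois['brown'],125),('browncap','white',rois['red'],110),('white','white',rois['blue'],105)):
    for b in blobs(M[k],r,15)[:2]:
        e=cv2.fitEllipse(b);print(n,np.round(e[0],1),np.round(e[1],1),ray(c,*e[0],z))
g=cv2.resize(im[145:270,225:485],None,fx=3,fy=3,interpolation=cv2.INTER_CUBIC)
cv2.imwrite('pics/crop.png',g[:,:,::-1])
E
```

```text
grey ell [318.3 176.1] [38.8 39.1] [613.7  21.5] circ [613.6  21.5] 19.9
white ell [386.3 178. ] [38.8 40.1] [ 606.5 -150.4] circ [ 607.5 -151.1] 20.6
brown ell [299.7 235.9] [40.7 41. ] [463.   69.5] circ [463.   69.6] 20.9
red ell [370.9 241.5] [40.4 41.3] [ 446.8 -107.9] circ [ 446.9 -108.1] 21.0
blue ell [444.6 228.5] [40.6 41.5] [ 477.  -292.5] circ [ 476.8 -292.5] 21.1
redcap [394.4 168.9] [13.5 17.1] [ 604.4 -151.1]
bluecap [295.5 233.2] [12.1 12.6] [464.4  73. ]
browncap [373.4 240.3] [13.  13.2] [ 446.7 -104. ]
white [451.6 227.7] [19. 24.] [ 473.6 -284.9]
```

View pics/crop.png

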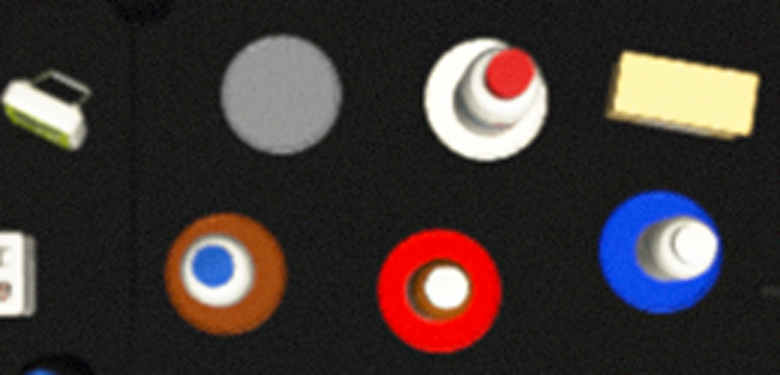

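The crop confirms it: brown coaster holds the blue cap, red holds the brown bottle, white holds the red cap, and blue holds the all-white bottle (its cap is near pixel 456,226). Plan: blue to grey, brown to brown, red to red, white to white, then blue to blue.

step_arm(
  moves=[
    {"x": 0.0114,"y": 0.0278,"z": 0.001,"rz": -0.74},
    {"x": 0.0114,"y": 0.0278,"z": 0.001,"rz": -0.74},
    {"x": 0.0114,"y": 0.0278,"z": 0.001,"rz": -0.74},
    {"x": 0.0114,"y": 0.0278,"z": 0.001,"rz": -0.74},
    {"x": 0.0114,"y": 0.0278,"z": 0.001,"rz": -0.74},
    {"x": 0.0114,"y": 0.0278,"z": 0.001,"rz": -0.74},
    {"x": 0.0114,"y": 0.0278,"z": 0.001,"rz": -0.74},
    {"x": 0.0114,"y": 0.0278,"z": 0.001,"rz": -0.74},
  ],
)

```text
invalid input
```

step_arm(
  moves=[
    {"x": 0.0114,"y": 0.0278,"z": 0.001,"rz": -0.74},
    {"x": 0.0114,"y": 0.0278,"z": 0.001,"rz": -0.74},
    {"x": 0.0114,"y": 0.0278,"z": 0.001,"rz": -0.74},
    {"x": 0.0114,"y": 0.0278,"z": 0.001,"rz": -0.74},
    {"x": 0.0114,"y": 0.0278,"z": 0.001,"rz": -0.74},
    {"x": 0.0114,"y": 0.0278,"z": 0.001,"rz": -0.74},
    {"x": 0.0114,"y": 0.0278,"z": 0.001,"rz": -0.74},
    {"x": 0.0114,"y": 0.0278,"z": 0.001,"rz": -0.74},
  ],
)

```text
invalid input
```

step_arm(
  moves=[
    {"x": 0.0114,"y": 0.0278,"z": 0.001,"rz": -0.74},
    {"x": 0.0114,"y": 0.0278,"z": 0.001,"rz": -0.74},
    {"x": 0.0114,"y": 0.0278,"z": 0.001,"rz": -0.74},
    {"x": 0.0114,"y": 0.0278,"z": 0.001,"rz": -0.74},
    {"x": 0.0114,"y": 0.0278,"z": 0.001,"rz": -0.74},
    {"x": 0.0114,"y": 0.0278,"z": 0.001,"rz": -0.74},
    {"x": 0.0114,"y": 0.0278,"z": 0.001,"rz": -0.74},
    {"x": 0.0114,"y": 0.0278,"z": 0.001,"rz": -0.74},
    {},
    {},
  ],
)

```text
invalid input
```

Run:
```python
from h import *
s=bot.state();print(s['tcp_pos'],s['joint_pos'],s['time_s'])
c=bot.calibration('wrist');print(c['fx'],c['cx'],c['cy'],np.round(c['pose'],3))
im=bot.capture('wrist');cv2.imwrite('pics/w1.png',im[:,:,::-1])
```

```text
[ 189.83771395 -595.15075597  204.90461053] [ 1.22049084  0.41791283 -0.01029193  1.61407634  0.00471547  1.11065203
 -0.05303904] 0.1
329.72373936697176 315.6897832806691 196.58625957555077 [[ 3.05000e-01 -9.13000e-01 -2.72000e-01  2.69169e+02]
 [-9.52000e-01 -2.92000e-01 -8.70000e-02 -5.71151e+02]
 [-0.00000e+00  2.85000e-01 -9.58000e-01  3.83235e+02]
 [ 0.00000e+00  0.00000e+00  0.00000e+00  1.00000e+00]]
```

View pics/w1.png

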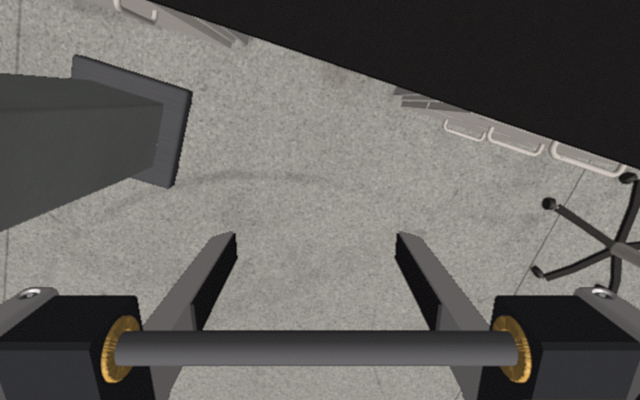

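The wrist view shows only floor because the moves were refused. I'll give every row all its keys.

step_arm(
  moves=[
    {"x": 0.0114,"y": 0.0278,"z": 0.001,"rx": 0,"ry": 0,"rz": -0.74,"grip": 0.094},
    {"x": 0.0114,"y": 0.0278,"z": 0.001,"rx": 0,"ry": 0,"rz": -0.74,"grip": 0.094},
    {"x": 0.0114,"y": 0.0278,"z": 0.001,"rx": 0,"ry": 0,"rz": -0.74,"grip": 0.094},
    {"x": 0.0114,"y": 0.0278,"z": 0.001,"rx": 0,"ry": 0,"rz": -0.74,"grip": 0.094},
    {"x": 0.0114,"y": 0.0278,"z": 0.001,"rx": 0,"ry": 0,"rz": -0.74,"grip": 0.094},
    {"x": 0.0114,"y": 0.0278,"z": 0.001,"rx": 0,"ry": 0,"rz": -0.74,"grip": 0.094},
    {"x": 0.0114,"y": 0.0278,"z": 0.001,"rx": 0,"ry": 0,"rz": -0.74,"grip": 0.094},
    {"x": 0.0114,"y": 0.0278,"z": 0.001,"rx": 0,"ry": 0,"rz": -0.74,"grip": 0.094},
  ],
)

```text
time_s: 0.82
tcp_pos: [281.4, -371.5, 213.4]
eef_rot: [0.995, 0.102, -0.0, -0.0]
contact_force: [-0.4, -0.7, 0.4]
grip_width: 94.2
grasp_force: 0.0
```

step_arm(
  moves=[
    {"x": 0.0114,"y": 0.0278,"z": 0.001,"rx": 0,"ry": 0,"rz": -0.74,"grip": 0.094},
    {"x": 0.0114,"y": 0.0278,"z": 0.001,"rx": 0,"ry": 0,"rz": -0.74,"grip": 0.094},
    {"x": 0.0114,"y": 0.0278,"z": 0.001,"rx": 0,"ry": 0,"rz": -0.74,"grip": 0.094},
    {"x": 0.0114,"y": 0.0278,"z": 0.001,"rx": 0,"ry": 0,"rz": -0.74,"grip": 0.094},
    {"x": 0.0114,"y": 0.0278,"z": 0.001,"rx": 0,"ry": 0,"rz": -0.74,"grip": 0.094},
    {"x": 0.0114,"y": 0.0278,"z": 0.001,"rx": 0,"ry": 0,"rz": -0.74,"grip": 0.094},
    {"x": 0.0114,"y": 0.0278,"z": 0.001,"rx": 0,"ry": 0,"rz": -0.74,"grip": 0.094},
    {"x": 0.0114,"y": 0.0278,"z": 0.001,"rx": 0,"ry": 0,"rz": -0.74,"grip": 0.094},
  ],
)

```text
time_s: 1.48
tcp_pos: [372.5, -149.2, 221.5]
eef_rot: [0.999, 0.051, -0.0, 0.0]
contact_force: [0.4, -0.1, 0.6]
grip_width: 93.8
grasp_force: 0.0
```

step_arm(
  moves=[
    {"x": 0.0114,"y": 0.0278,"z": 0.001,"rx": 0,"ry": 0,"rz": -0.74,"grip": 0.094},
    {"x": 0.0114,"y": 0.0278,"z": 0.001,"rx": 0,"ry": 0,"rz": -0.74,"grip": 0.094},
    {"x": 0.0114,"y": 0.0278,"z": 0.001,"rx": 0,"ry": 0,"rz": -0.74,"grip": 0.094},
    {"x": 0.0114,"y": 0.0278,"z": 0.001,"rx": 0,"ry": 0,"rz": -0.74,"grip": 0.094},
    {"x": 0.0114,"y": 0.0278,"z": 0.001,"rx": 0,"ry": 0,"rz": -0.74,"grip": 0.094},
    {"x": 0.0114,"y": 0.0278,"z": 0.001,"rx": 0,"ry": 0,"rz": -0.74,"grip": 0.094},
    {"x": 0.0114,"y": 0.0278,"z": 0.001,"rx": 0,"ry": 0,"rz": -0.74,"grip": 0.094},
    {"x": 0.0,"y": 0.0278,"z": 0.001,"rx": 0,"ry": 0,"rz": -0.74,"grip": 0.094},
    {"x": 0,"y": 0,"z": 0,"rx": 0,"ry": 0,"rz": 0,"grip": 0.094},
    {"x": 0,"y": 0,"z": 0,"rx": 0,"ry": 0,"rz": 0,"grip": 0.094},
  ],
)

```text
time_s: 2.32
tcp_pos: [451.9, 72.9, 229.3]
eef_rot: [1.0, 0.001, -0.0, -0.0]
contact_force: [-0.3, -0.4, -0.3]
grip_width: 93.9
grasp_force: 0.0
```

Run:
```python
from h import *
s=bot.state();print(s['tcp_pos'],s['eef_rot'],s['joint_pos'],s['time_s'])
c=bot.calibration('wrist');print(c['fx'],c['cx'],c['cy'],np.round(c['pose'],3))
im=bot.capture('wrist');cv2.imwrite('pics/w2.png',im[:,:,::-1])
M=masks(im)
for b in blobs(M['blue'],(0,0,640,400),100)[:3]:
    e=cv2.fitEllipse(b);print(np.round(e,1) if 0 else e,ray(c,*e[0],125))
for n in('brown','grey','red','white'):
  for b in blobs(M[n],(0,0,640,400),1500)[:2]:
    e=cv2.fitEllipse(b);print(n,e,ray(c,*e[0],8))
```

```text
[451.92095555  72.94497742 229.27331045] [ 9.99999675e-01  7.54651101e-04 -2.22898500e-04 -1.75954449e-04] [ 0.35386574  0.12402208 -0.62204001  1.96569186  0.08144934  1.07666091
 -1.87253426] 2.3167
329.72373936697176 315.6897832806691 196.58625957555077 [[ 2.00000e-03 -9.58000e-01 -2.86000e-01  5.35235e+02]
 [-1.00000e+00 -2.00000e-03 -1.00000e-03  7.16980e+01]
 [ 0.00000e+00  2.86000e-01 -9.58000e-01  4.07574e+02]
 [ 0.00000e+00  0.00000e+00  0.00000e+00  1.00000e+00]]
((608.7920532226562, 148.48316955566406), (70.41043853759766, 84.9659194946289), 37.97114944458008) [ 494.6 -179.7]
((68.396484375, 268.0483093261719), (34.464149475097656, 48.818885803222656), 67.41039276123047) [379.3 307.6]
((313.40081787109375, 181.14447021484375), (34.36177062988281, 39.347103118896484), 5.3756303787231445) [465.3  73.5]
brown ((316.7432861328125, 159.87660217285156), (75.49700927734375, 78.97825622558594), 22.772397994995117) [463.1  70.2]
grey ((309.383544921875, 299.1214599609375), (66.43829345703125, 243.21104431152344), 89.46769714355469) [267.1  79.8]
grey ((312.53759765625, 366.2911071777344), (60.16741943359375, 383.6921081542969), 89.84294128417969) [151.7  75.4]
red ((459.3035583496094, 171.50889587402344), (71.61434173583984, 80.5923843383789), 48.802978515625) [ 448.9 -106.2]
white ((306.6641845703125, 382.5855407714844), (36.88005447387695, 387.87469482421875), 90.06634521484375) [121.2  84.4]
white ((24.087661743164062, 70.88108825683594), (61.766815185546875, 149.86767578125), 0.3979257345199585) [564.4 402.7]
```

View pics/w2.png

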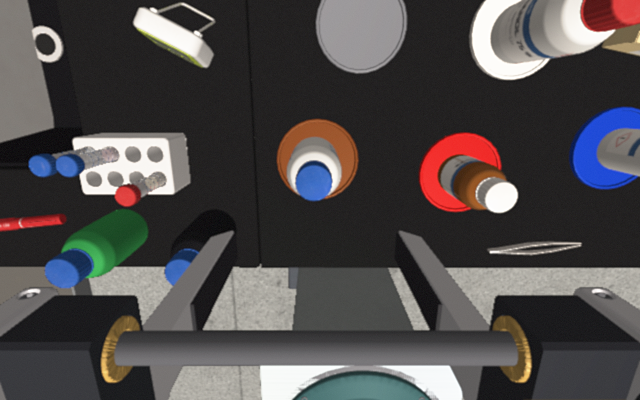

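Wrist view: blue cap at (313,181), the brown bottle on red at (459,171), and the red cap top right. Both views agree to about 2 mm, so I grasp the blue-cap bottle at (465,73).

step_arm(
  moves=[
    {"x": 0.0133,"y": 0,"z": -0.01,"rx": 0,"ry": 0,"rz": 0,"grip": 0.094},
    {"x": 0,"y": 0,"z": -0.03,"rx": 0,"ry": 0,"rz": 0,"grip": 0.094},
    {"x": 0,"y": 0,"z": -0.03,"rx": 0,"ry": 0,"rz": 0,"grip": 0.094},
    {"x": 0,"y": 0,"z": -0.03,"rx": 0,"ry": 0,"rz": 0,"grip": 0.094},
    {"x": 0,"y": 0,"z": -0.025,"rx": 0,"ry": 0,"rz": 0,"grip": 0.094},
    {"x": 0,"y": 0,"z": -0.02,"rx": 0,"ry": 0,"rz": 0,"grip": 0.094},
    {"x": 0,"y": 0,"z": -0.018,"rx": 0,"ry": 0,"rz": 0,"grip": 0.094},
    {"x": 0,"y": 0,"z": 0,"rx": 0,"ry": 0,"rz": 0,"grip": 0.094},
  ],
)

```text
time_s: 3.03
tcp_pos: [463.6, 70.2, 63.7]
eef_rot: [1.0, -0.001, -0.002, 0.0]
contact_force: [-0.1, -0.4, 0.1]
grip_width: 93.8
grasp_force: 0.0
```

step_arm(
  moves=[
    {"x": 0,"y": 0,"z": 0,"rx": 0,"ry": 0,"rz": 0,"grip": 0.07},
    {"x": 0,"y": 0,"z": 0,"rx": 0,"ry": 0,"rz": 0,"grip": 0.05},
    {"x": 0,"y": 0,"z": 0,"rx": 0,"ry": 0,"rz": 0,"grip": 0.045},
    {"x": 0,"y": 0,"z": 0,"rx": 0,"ry": 0,"rz": 0,"grip": 0.045},
    {"x": 0,"y": 0,"z": 0,"rx": 0,"ry": 0,"rz": 0,"grip": 0.045},
    {"x": 0,"y": 0,"z": 0,"rx": 0,"ry": 0,"rz": 0,"grip": 0.045},
    {"x": 0,"y": 0,"z": 0,"rx": 0,"ry": 0,"rz": 0,"grip": 0.045},
    {"x": 0,"y": 0,"z": 0,"rx": 0,"ry": 0,"rz": 0,"grip": 0.045},
  ],
)

```text
time_s: 3.7
tcp_pos: [465.8, 71.9, 66.8]
eef_rot: [1.0, -0.0, 0.0, -0.0]
contact_force: [-0.5, 1.3, 5.8]
grip_width: 56.3
grasp_force: 29.8
```

step_arm(
  moves=[
    {"x": 0,"y": 0,"z": 0.01,"rx": 0,"ry": 0,"rz": 0,"grip": 0.045},
    {"x": 0,"y": 0,"z": 0.02,"rx": 0,"ry": 0,"rz": 0,"grip": 0.045},
    {"x": 0.008,"y": -0.0024,"z": 0.01,"rx": 0,"ry": 0,"rz": 0,"grip": 0.045},
    {"x": 0.02,"y": -0.007,"z": 0,"rx": 0,"ry": 0,"rz": 0,"grip": 0.045},
    {"x": 0.025,"y": -0.009,"z": 0,"rx": 0,"ry": 0,"rz": 0,"grip": 0.045},
    {"x": 0.025,"y": -0.009,"z": 0,"rx": 0,"ry": 0,"rz": 0,"grip": 0.045},
    {"x": 0.025,"y": -0.009,"z": 0,"rx": 0,"ry": 0,"rz": 0,"grip": 0.045},
    {"x": 0.025,"y": -0.008,"z": 0,"rx": 0,"ry": 0,"rz": 0,"grip": 0.045},
    {"x": 0.015,"y": -0.004,"z": 0,"rx": 0,"ry": 0,"rz": 0,"grip": 0.045},
    {"x": 0.005,"y": -0.002,"z": 0,"rx": 0,"ry": 0,"rz": 0,"grip": 0.045},
  ],
)

```text
time_s: 4.53
tcp_pos: [615.0, 20.4, 106.6]
eef_rot: [1.0, -0.001, -0.0, -0.0]
contact_force: [0.1, -0.1, -2.0]
grip_width: 56.3
grasp_force: 29.7
```

step_arm(
  moves=[
    {"x": 0,"y": 0,"z": 0,"rx": 0,"ry": 0,"rz": 0,"grip": 0.045},
    {"x": 0,"y": 0,"z": 0,"rx": 0,"ry": 0,"rz": 0,"grip": 0.045},
    {"x": 0,"y": 0,"z": -0.01,"rx": 0,"ry": 0,"rz": 0,"grip": 0.045},
    {"x": 0,"y": 0,"z": -0.01,"rx": 0,"ry": 0,"rz": 0,"grip": 0.045},
    {"x": 0,"y": 0,"z": -0.008,"rx": 0,"ry": 0,"rz": 0,"grip": 0.045},
    {"x": 0,"y": 0,"z": -0.005,"rx": 0,"ry": 0,"rz": 0,"grip": 0.045},
    {"x": 0,"y": 0,"z": 0,"rx": 0,"ry": 0,"rz": 0,"grip": 0.045},
    {"x": 0,"y": 0,"z": 0,"rx": 0,"ry": 0,"rz": 0,"grip": 0.045},
  ],
)

```text
time_s: 5.2
tcp_pos: [613.2, 21.5, 73.1]
eef_rot: [1.0, -0.0, -0.0, -0.0]
contact_force: [-1.1, 0.5, -1.4]
grip_width: 56.3
grasp_force: 29.7
```

step_arm(
  moves=[
    {"x": 0,"y": 0,"z": -0.003,"rx": 0,"ry": 0,"rz": 0,"grip": 0.045},
    {"x": 0,"y": 0,"z": -0.002,"rx": 0,"ry": 0,"rz": 0,"grip": 0.045},
    {"x": 0,"y": 0,"z": 0,"rx": 0,"ry": 0,"rz": 0,"grip": 0.045},
    {"x": 0,"y": 0,"z": 0,"rx": 0,"ry": 0,"rz": 0,"grip": 0.045},
  ],
)

```text
time_s: 5.53
tcp_pos: [613.5, 21.4, 68.5]
eef_rot: [1.0, -0.001, 0.0, -0.0]
contact_force: [1.1, 0.4, -2.0]
grip_width: 56.2
grasp_force: 29.7
```

step_arm(
  moves=[
    {"x": 0,"y": 0,"z": -0.001,"rx": 0,"ry": 0,"rz": 0,"grip": 0.045},
    {"x": 0,"y": 0,"z": -0.0005,"rx": 0,"ry": 0,"rz": 0,"grip": 0.045},
    {"x": 0,"y": 0,"z": 0,"rx": 0,"ry": 0,"rz": 0,"grip": 0.045},
    {"x": 0,"y": 0,"z": 0,"rx": 0,"ry": 0,"rz": 0,"grip": 0.045},
  ],
)

```text
time_s: 5.87
tcp_pos: [613.5, 21.4, 67.0]
eef_rot: [1.0, -0.001, 0.0, -0.0]
contact_force: [-0.4, -0.5, -1.2]
grip_width: 56.2
grasp_force: 29.7
```

step_arm(
  moves=[
    {"x": 0,"y": 0,"z": -0.001,"rx": 0,"ry": 0,"rz": 0,"grip": 0.045},
    {"x": 0,"y": 0,"z": 0,"rx": 0,"ry": 0,"rz": 0,"grip": 0.045},
    {"x": 0,"y": 0,"z": 0,"rx": 0,"ry": 0,"rz": 0,"grip": 0.045},
  ],
)

```text
time_s: 6.12
tcp_pos: [613.9, 21.8, 66.5]
eef_rot: [1.0, -0.0, 0.001, -0.0]
contact_force: [-1.4, 1.8, 5.3]
grip_width: 55.8
grasp_force: 29.8
```

step_arm(
  moves=[
    {"x": 0,"y": 0,"z": -0.0005,"rx": 0,"ry": 0,"rz": 0,"grip": 0.045},
    {"x": 0,"y": 0,"z": 0,"rx": 0,"ry": 0,"rz": 0,"grip": 0.045},
    {"x": 0,"y": 0,"z": 0,"rx": 0,"ry": 0,"rz": 0,"grip": 0.045},
  ],
)

```text
time_s: 6.37
tcp_pos: [614.2, 22.0, 66.4]
eef_rot: [1.0, -0.0, 0.001, -0.0]
contact_force: [-0.1, 2.8, 9.2]
grip_width: 55.9
grasp_force: 29.9
```

step_arm(
  moves=[
    {"x": 0,"y": 0,"z": 0.0005,"rx": 0,"ry": 0,"rz": 0,"grip": 0.062},
    {"x": 0,"y": 0,"z": 0,"rx": 0,"ry": 0,"rz": 0,"grip": 0.08},
    {"x": 0,"y": 0,"z": 0,"rx": 0,"ry": 0,"rz": 0,"grip": 0.094},
    {"x": 0,"y": 0,"z": 0,"rx": 0,"ry": 0,"rz": 0,"grip": 0.094},
    {"x": 0,"y": 0,"z": 0.01,"rx": 0,"ry": 0,"rz": 0,"grip": 0.094},
    {"x": 0,"y": 0,"z": 0.03,"rx": 0,"ry": 0,"rz": 0,"grip": 0.094},
    {"x": 0,"y": 0,"z": 0.035,"rx": 0,"ry": 0,"rz": 0,"grip": 0.094},
    {"x": 0,"y": 0,"z": 0.035,"rx": 0,"ry": 0,"rz": 0,"grip": 0.094},
    {"x": 0,"y": 0,"z": 0.025,"rx": 0,"ry": 0,"rz": 0,"grip": 0.094},
  ],
)

```text
time_s: 7.12
tcp_pos: [613.9, 21.7, 204.7]
eef_rot: [1.0, -0.0, 0.001, -0.0]
contact_force: [-0.2, 1.3, 0.0]
grip_width: 94.0
grasp_force: 0.0
```

step_arm(
  moves=[
    {"x": -0.021,"y": -0.016,"z": 0,"rx": 0,"ry": 0,"rz": 0,"grip": 0.094},
    {"x": -0.021,"y": -0.016,"z": 0,"rx": 0,"ry": 0,"rz": 0,"grip": 0.094},
    {"x": -0.021,"y": -0.016,"z": 0,"rx": 0,"ry": 0,"rz": 0,"grip": 0.094},
    {"x": -0.021,"y": -0.016,"z": 0,"rx": 0,"ry": 0,"rz": 0,"grip": 0.094},
    {"x": -0.021,"y": -0.016,"z": 0,"rx": 0,"ry": 0,"rz": 0,"grip": 0.094},
    {"x": -0.021,"y": -0.016,"z": 0,"rx": 0,"ry": 0,"rz": 0,"grip": 0.094},
    {"x": -0.021,"y": -0.016,"z": 0,"rx": 0,"ry": 0,"rz": 0,"grip": 0.094},
    {"x": -0.02,"y": -0.014,"z": 0,"rx": 0,"ry": 0,"rz": 0,"grip": 0.094},
    {"x": 0,"y": 0,"z": 0,"rx": 0,"ry": 0,"rz": 0,"grip": 0.094},
    {"x": 0,"y": 0,"z": 0,"rx": 0,"ry": 0,"rz": 0,"grip": 0.094},
  ],
)

```text
time_s: 7.95
tcp_pos: [446.1, -105.4, 201.8]
eef_rot: [1.0, -0.001, 0.0, 0.001]
contact_force: [-0.4, 0.4, -0.2]
grip_width: 94.2
grasp_force: 0.0
```

```bash
cat > look.py <<'E'
from h import *
import sys
s=bot.state();print(s['tcp_pos'],s['time_s'])
c=bot.calibration('wrist');im=bot.capture('wrist');cv2.imwrite(sys.argv[1],im[:,:,::-1])
M=masks(im);w=int(sys.argv[2]) if len(sys.argv)>2 else 0
for n,zs in dict(red=(8,150),brown=(8,),blue=(8,125),white=(8,105,110),grey=(8,)).items():
  for b in blobs(M[n],(0,0,640,285),300)[:4]:
    e=cv2.fitEllipse(b);print(n,np.round(e[0],1),np.round(e[1],1),[(z,ray(c,*e[0],z).tolist()) for z in zs])
E
python3 look.py pics/w3.png
```

```text
[ 446.05627079 -105.35085221  201.79365515] 7.95
red [316.3 172. ] [80.8 82.6] [(8, [448.3, -107.8]), (150, [479.2, -107.4])]
red [378.9   5.5] [13.7 43.1] [(8, [618.9, -171.0]), (150, [584.7, -146.5])]
brown [161.4 158.4] [82.6 93.4] [(8, [464.5, 68.4])]
brown [312.6 187.4] [45.9 51.2] [(8, [429.9, -103.5])]
blue [477.8 144.8] [79.2 90.3] [(8, [479.1, -289.6]), (125, [494.8, -232.1])]
white [360.7  29.2] [ 76.5 100. ] [(8, [597.4, -153.4]), (105, [579.6, -141.3]), (110, [578.7, -140.6])]
white [187.8  27.3] [ 63.5 116.9] [(8, [599.4, 23.2]), (105, [581.1, -10.7]), (110, [580.2, -12.4])]
white [515.8 156.5] [49.2 81.8] [(8, [465.7, -334.8]), (105, [482.2, -275.3]), (110, [483.1, -272.3])]
white [564.1 278.6] [ 11.2 344.9] [(8, [309.0, -423.0]), (105, [366.4, -340.5]), (110, [369.3, -336.3])]
grey [183.   22.7] [ 70.7 113.6] [(8, [603.7, 27.6])]
grey [498.8 148.2] [47.3 76.8] [(8, [475.2, -314.0])]
grey [ 12.5 166.6] [30. 72.] [(8, [455.4, 239.9])]
grey [421.2 282.3] [ 67.5 130.3] [(8, [304.3, -241.5])]
```

View pics/w3.png

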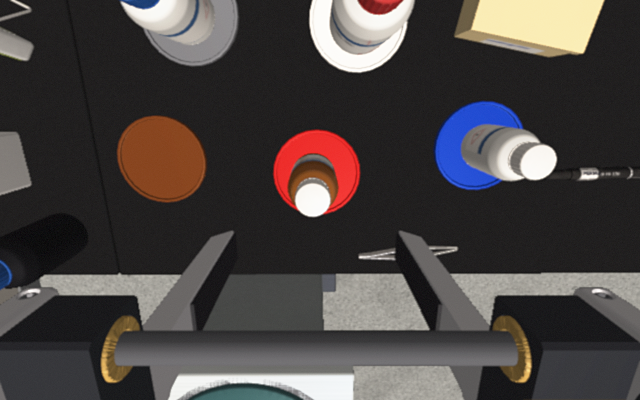

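Wrist view: brown bottle's cap at (312,198), blue bottle standing on grey, brown coaster now free at (161,158). Grasp the brown bottle at (447.5,-104).

step_arm(
  moves=[
    {"x": 0.0015,"y": 0.0013,"z": -0.03,"rx": 0,"ry": 0,"rz": 0,"grip": 0.094},
    {"x": 0,"y": 0,"z": -0.035,"rx": 0,"ry": 0,"rz": 0,"grip": 0.094},
    {"x": 0,"y": 0,"z": -0.03,"rx": 0,"ry": 0,"rz": 0,"grip": 0.094},
    {"x": 0,"y": 0,"z": -0.025,"rx": 0,"ry": 0,"rz": 0,"grip": 0.094},
    {"x": 0,"y": 0,"z": -0.02,"rx": 0,"ry": 0,"rz": 0,"grip": 0.094},
    {"x": 0,"y": 0,"z": -0.006,"rx": 0,"ry": 0,"rz": 0,"grip": 0.094},
    {"x": 0,"y": 0,"z": 0,"rx": 0,"ry": 0,"rz": 0,"grip": 0.094},
    {"x": 0,"y": 0,"z": 0,"rx": 0,"ry": 0,"rz": 0,"grip": 0.094},
  ],
)

```text
time_s: 8.67
tcp_pos: [448.7, -102.8, 55.6]
eef_rot: [1.0, -0.0, 0.0, -0.0]
contact_force: [0.7, -0.7, 0.5]
grip_width: 93.9
grasp_force: 0.0
```

step_arm(
  moves=[
    {"x": 0,"y": 0,"z": 0,"rx": 0,"ry": 0,"rz": 0,"grip": 0.07},
    {"x": 0,"y": 0,"z": 0,"rx": 0,"ry": 0,"rz": 0,"grip": 0.05},
    {"x": 0,"y": 0,"z": 0,"rx": 0,"ry": 0,"rz": 0,"grip": 0.04},
    {"x": 0,"y": 0,"z": 0,"rx": 0,"ry": 0,"rz": 0,"grip": 0.04},
    {"x": 0,"y": 0,"z": 0,"rx": 0,"ry": 0,"rz": 0,"grip": 0.04},
    {"x": 0,"y": 0,"z": 0,"rx": 0,"ry": 0,"rz": 0,"grip": 0.04},
    {"x": 0,"y": 0,"z": 0,"rx": 0,"ry": 0,"rz": 0,"grip": 0.04},
  ],
)

```text
time_s: 9.25
tcp_pos: [448.0, -103.3, 55.0]
eef_rot: [1.0, -0.001, 0.0, -0.0]
contact_force: [-0.2, 2.2, 2.2]
grip_width: 50.8
grasp_force: 1.0
```

step_arm(
  moves=[
    {"x": 0,"y": 0,"z": 0,"rx": 0,"ry": 0,"rz": 0,"grip": 0.04},
    {"x": 0,"y": 0,"z": 0,"rx": 0,"ry": 0,"rz": 0,"grip": 0.04},
    {"x": 0,"y": 0,"z": 0,"rx": 0,"ry": 0,"rz": 0,"grip": 0.04},
  ],
)

```text
time_s: 9.5
tcp_pos: [448.0, -103.3, 54.9]
eef_rot: [1.0, -0.001, 0.0, -0.0]
contact_force: [0.2, 0.9, 1.4]
grip_width: 49.6
grasp_force: 29.9
```

step_arm(
  moves=[
    {"x": 0,"y": 0,"z": 0.01,"rx": 0,"ry": 0,"rz": 0,"grip": 0.04},
    {"x": 0,"y": 0,"z": 0.02,"rx": 0,"ry": 0,"rz": 0,"grip": 0.04},
    {"x": 0,"y": 0.0068,"z": 0.01,"rx": 0,"ry": 0,"rz": 0,"grip": 0.04},
    {"x": 0.003,"y": 0.02,"z": 0,"rx": 0,"ry": 0,"rz": 0,"grip": 0.04},
    {"x": 0.003,"y": 0.034,"z": 0,"rx": 0,"ry": 0,"rz": 0,"grip": 0.04},
    {"x": 0.003,"y": 0.034,"z": 0,"rx": 0,"ry": 0,"rz": 0,"grip": 0.04},
    {"x": 0.003,"y": 0.034,"z": 0,"rx": 0,"ry": 0,"rz": 0,"grip": 0.04},
    {"x": 0.003,"y": 0.024,"z": 0,"rx": 0,"ry": 0,"rz": 0,"grip": 0.04},
    {"x": 0.0005,"y": 0.015,"z": 0,"rx": 0,"ry": 0,"rz": 0,"grip": 0.04},
    {"x": 0,"y": 0.005,"z": 0,"rx": 0,"ry": 0,"rz": 0,"grip": 0.04},
  ],
)

```text
time_s: 10.33
tcp_pos: [463.4, 72.6, 95.5]
eef_rot: [1.0, 0.001, 0.0, -0.0]
contact_force: [-0.6, -0.5, -2.1]
grip_width: 49.2
grasp_force: 29.9
```

step_arm(
  moves=[
    {"x": 0,"y": 0,"z": 0,"rx": 0,"ry": 0,"rz": 0,"grip": 0.04},
    {"x": 0,"y": 0,"z": 0,"rx": 0,"ry": 0,"rz": 0,"grip": 0.04},
    {"x": 0,"y": 0,"z": -0.01,"rx": 0,"ry": 0,"rz": 0,"grip": 0.04},
    {"x": 0,"y": 0,"z": -0.01,"rx": 0,"ry": 0,"rz": 0,"grip": 0.04},
    {"x": 0,"y": 0,"z": -0.008,"rx": 0,"ry": 0,"rz": 0,"grip": 0.04},
    {"x": 0,"y": 0,"z": -0.005,"rx": 0,"ry": 0,"rz": 0,"grip": 0.04},
    {"x": 0,"y": 0,"z": -0.003,"rx": 0,"ry": 0,"rz": 0,"grip": 0.04},
    {"x": 0,"y": 0,"z": -0.002,"rx": 0,"ry": 0,"rz": 0,"grip": 0.04},
    {"x": 0,"y": 0,"z": 0,"rx": 0,"ry": 0,"rz": 0,"grip": 0.04},
    {"x": 0,"y": 0,"z": 0,"rx": 0,"ry": 0,"rz": 0,"grip": 0.04},
  ],
)

```text
time_s: 11.17
tcp_pos: [463.5, 69.5, 57.0]
eef_rot: [1.0, -0.001, 0.0, -0.0]
contact_force: [1.1, -0.5, -1.3]
grip_width: 49.6
grasp_force: 29.9
```

step_arm(
  moves=[
    {"x": 0,"y": 0,"z": -0.0015,"rx": 0,"ry": 0,"rz": 0,"grip": 0.04},
    {"x": 0,"y": 0,"z": 0,"rx": 0,"ry": 0,"rz": 0,"grip": 0.04},
    {"x": 0,"y": 0,"z": 0,"rx": 0,"ry": 0,"rz": 0,"grip": 0.04},
  ],
)

```text
time_s: 11.42
tcp_pos: [463.5, 69.4, 55.5]
eef_rot: [1.0, -0.001, 0.0, 0.0]
contact_force: [-0.9, 0.3, -1.3]
grip_width: 49.1
grasp_force: 29.9
```

step_arm(
  moves=[
    {"x": 0,"y": 0,"z": -0.0007,"rx": 0,"ry": 0,"rz": 0,"grip": 0.04},
    {"x": 0,"y": 0,"z": 0,"rx": 0,"ry": 0,"rz": 0,"grip": 0.04},
    {"x": 0,"y": 0,"z": 0,"rx": 0,"ry": 0,"rz": 0,"grip": 0.04},
  ],
)

```text
time_s: 11.67
tcp_pos: [463.7, 69.5, 54.9]
eef_rot: [1.0, -0.001, 0.0, -0.0]
contact_force: [-0.2, -0.9, 2.9]
grip_width: 49.6
grasp_force: 29.9
```

step_arm(
  moves=[
    {"x": 0,"y": 0,"z": 0.0003,"rx": 0,"ry": 0,"rz": 0,"grip": 0.056},
    {"x": 0,"y": 0,"z": 0,"rx": 0,"ry": 0,"rz": 0,"grip": 0.075},
    {"x": 0,"y": 0,"z": 0,"rx": 0,"ry": 0,"rz": 0,"grip": 0.094},
    {"x": 0,"y": 0,"z": 0,"rx": 0,"ry": 0,"rz": 0,"grip": 0.094},
    {"x": 0,"y": 0,"z": 0.01,"rx": 0,"ry": 0,"rz": 0,"grip": 0.094},
    {"x": 0,"y": 0,"z": 0.035,"rx": 0,"ry": 0,"rz": 0,"grip": 0.094},
    {"x": 0,"y": 0,"z": 0.04,"rx": 0,"ry": 0,"rz": 0,"grip": 0.094},
    {"x": 0,"y": 0,"z": 0.04,"rx": 0,"ry": 0,"rz": 0,"grip": 0.094},
    {"x": 0,"y": 0,"z": 0.035,"rx": 0,"ry": 0,"rz": 0,"grip": 0.094},
  ],
)

```text
time_s: 12.42
tcp_pos: [463.1, 70.0, 218.2]
eef_rot: [1.0, -0.0, 0.0, -0.0]
contact_force: [0.6, 0.2, 0.3]
grip_width: 94.3
grasp_force: 0.0
```

step_arm(
  moves=[
    {"x": 0.0167,"y": -0.0276,"z": 0,"rx": 0,"ry": 0,"rz": 0,"grip": 0.094},
    {"x": 0.0167,"y": -0.0276,"z": 0,"rx": 0,"ry": 0,"rz": 0,"grip": 0.094},
    {"x": 0.0167,"y": -0.0276,"z": 0,"rx": 0,"ry": 0,"rz": 0,"grip": 0.094},
    {"x": 0.0167,"y": -0.0276,"z": 0,"rx": 0,"ry": 0,"rz": 0,"grip": 0.094},
    {"x": 0.0167,"y": -0.0276,"z": 0,"rx": 0,"ry": 0,"rz": 0,"grip": 0.094},
    {"x": 0.0167,"y": -0.0276,"z": 0,"rx": 0,"ry": 0,"rz": 0,"grip": 0.094},
    {"x": 0.0167,"y": -0.0276,"z": 0,"rx": 0,"ry": 0,"rz": 0,"grip": 0.094},
    {"x": 0.0167,"y": -0.0276,"z": 0,"rx": 0,"ry": 0,"rz": 0,"grip": 0.094},
    {"x": 0,"y": 0,"z": 0,"rx": 0,"ry": 0,"rz": 0,"grip": 0.094},
    {"x": 0,"y": 0,"z": 0,"rx": 0,"ry": 0,"rz": 0,"grip": 0.094},
  ],
)

```text
time_s: 13.25
tcp_pos: [597.1, -152.5, 215.1]
eef_rot: [1.0, -0.002, -0.0, -0.0]
contact_force: [-0.1, 0.7, 0.4]
grip_width: 93.8
grasp_force: 0.0
```

```bash
python3 look.py pics/w4.png
```

```text
[ 597.08978876 -152.51264003  215.08987175] 13.25
red [281.  268.1] [39.5 81.3] [(8, [468.4, -108.4]), (150, [546.5, -125.3])]
red [312.7 198.1] [43.5 50.3] [(8, [563.6, -150.2]), (150, [606.6, -151.7])]
brown [143.6 262.3] [51.4 81.8] [(8, [477.1, 69.5])]
blue [604.5 176.2] [79.6 90. ] [(8, [590.2, -499.7]), (125, [617.6, -394.8])]
blue [112.6 181.9] [40.  52.5] [(8, [584.6, 90.6]), (125, [613.7, 16.3])]
blue [438.2 241.6] [25.4 67.8] [(8, [505.5, -309.5]), (125, [558.6, -262.4])]
blue [393.9 265.4] [20.1 50.5] [(8, [472.0, -255.4]), (125, [535.3, -224.7])]
white [445.2  32.6] [ 84.  143.9] [(8, [747.0, -291.8]), (105, [730.2, -257.2]), (110, [729.4, -255.4])]
white [162. 159.] [83.5 95.6] [(8, [612.3, 27.4]), (105, [629.4, -18.4]), (110, [630.3, -20.7])]
white [313.1 161.8] [83.1 87. ] [(8, [608.6, -150.9]), (105, [626.6, -151.7]), (110, [627.6, -151.8])]
white [596.2  35.5] [79.6 95.2] [(8, [743.8, -452.8]), (105, [727.8, -377.7]), (110, [727.0, -373.8])]
grey [161.5 158.5] [ 81.5 101.7] [(8, [612.8, 27.9])]
grey [586.   41.3] [70.4 95.2] [(8, [738.2, -443.3])]
grey [432.  262.5] [27.3 76.8] [(8, [476.0, -304.5])]
grey [203.9 261.5] [21.  78.1] [(8, [478.1, -8.7])]
```

View pics/w4.png

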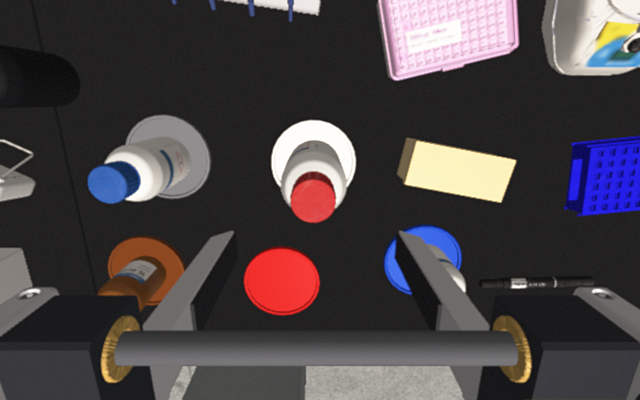

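Red cap at (313,198) → (606,-151.5), standing on the white coaster centred near (608,-151). The brown bottle stands on brown at (140,280), and red is empty.

step_arm(
  moves=[
    {"x": 0.009,"y": 0.001,"z": -0.015,"rx": 0,"ry": 0,"rz": 0,"grip": 0.094},
    {"x": 0,"y": 0,"z": -0.03,"rx": 0,"ry": 0,"rz": 0,"grip": 0.094},
    {"x": 0,"y": 0,"z": -0.03,"rx": 0,"ry": 0,"rz": 0,"grip": 0.094},
    {"x": 0,"y": 0,"z": -0.025,"rx": 0,"ry": 0,"rz": 0,"grip": 0.094},
    {"x": 0,"y": 0,"z": -0.02,"rx": 0,"ry": 0,"rz": 0,"grip": 0.094},
    {"x": 0,"y": 0,"z": -0.009,"rx": 0,"ry": 0,"rz": 0,"grip": 0.094},
    {"x": 0,"y": 0,"z": 0,"rx": 0,"ry": 0,"rz": 0,"grip": 0.094},
    {"x": 0,"y": 0,"z": 0,"rx": 0,"ry": 0,"rz": 0,"grip": 0.094},
  ],
)

```text
time_s: 13.97
tcp_pos: [606.3, -149.7, 87.1]
eef_rot: [1.0, -0.0, 0.0, -0.0]
contact_force: [0.1, -0.1, 1.0]
grip_width: 94.2
grasp_force: 0.0
```

step_arm(
  moves=[
    {"x": 0,"y": 0,"z": 0,"rx": 0,"ry": 0,"rz": 0,"grip": 0.075},
    {"x": 0,"y": 0,"z": 0,"rx": 0,"ry": 0,"rz": 0,"grip": 0.06},
    {"x": 0,"y": 0,"z": 0,"rx": 0,"ry": 0,"rz": 0,"grip": 0.05},
    {"x": 0,"y": 0,"z": 0,"rx": 0,"ry": 0,"rz": 0,"grip": 0.05},
    {"x": 0,"y": 0,"z": 0,"rx": 0,"ry": 0,"rz": 0,"grip": 0.05},
    {"x": 0,"y": 0,"z": 0,"rx": 0,"ry": 0,"rz": 0,"grip": 0.05},
    {"x": 0,"y": 0,"z": 0,"rx": 0,"ry": 0,"rz": 0,"grip": 0.05},
    {"x": 0,"y": 0,"z": 0,"rx": 0,"ry": 0,"rz": 0,"grip": 0.05},
    {"x": 0,"y": 0,"z": 0,"rx": 0,"ry": 0,"rz": 0,"grip": 0.05},
  ],
)

```text
time_s: 14.72
tcp_pos: [606.2, -150.4, 86.3]
eef_rot: [1.0, -0.001, 0.0, 0.0]
contact_force: [-0.3, 1.4, 6.0]
grip_width: 61.0
grasp_force: 30.0
```

step_arm(
  moves=[
    {"x": 0,"y": 0,"z": 0.01,"rx": 0,"ry": 0,"rz": 0,"grip": 0.05},
    {"x": 0,"y": 0,"z": 0.02,"rx": 0,"ry": 0,"rz": 0,"grip": 0.05},
    {"x": -0.008,"y": 0.002,"z": 0.01,"rx": 0,"ry": 0,"rz": 0,"grip": 0.05},
    {"x": -0.02,"y": 0.006,"z": 0,"rx": 0,"ry": 0,"rz": 0,"grip": 0.05},
    {"x": -0.027,"y": 0.007,"z": 0,"rx": 0,"ry": 0,"rz": 0,"grip": 0.05},
    {"x": -0.028,"y": 0.007,"z": 0,"rx": 0,"ry": 0,"rz": 0,"grip": 0.05},
    {"x": -0.028,"y": 0.007,"z": 0,"rx": 0,"ry": 0,"rz": 0,"grip": 0.05},
    {"x": -0.026,"y": 0.007,"z": 0,"rx": 0,"ry": 0,"rz": 0,"grip": 0.05},
    {"x": -0.016,"y": 0.005,"z": 0,"rx": 0,"ry": 0,"rz": 0,"grip": 0.05},
    {"x": -0.005,"y": 0.002,"z": 0,"rx": 0,"ry": 0,"rz": 0,"grip": 0.05},
  ],
)

```text
time_s: 15.55
tcp_pos: [445.3, -106.9, 126.3]
eef_rot: [1.0, -0.001, -0.0, 0.0]
contact_force: [0.2, -0.2, -1.4]
grip_width: 61.8
grasp_force: 30.0
```

step_arm(
  moves=[
    {"x": 0,"y": 0,"z": 0,"rx": 0,"ry": 0,"rz": 0,"grip": 0.05},
    {"x": 0,"y": 0,"z": 0,"rx": 0,"ry": 0,"rz": 0,"grip": 0.05},
    {"x": 0,"y": 0,"z": -0.01,"rx": 0,"ry": 0,"rz": 0,"grip": 0.05},
    {"x": 0,"y": 0,"z": -0.01,"rx": 0,"ry": 0,"rz": 0,"grip": 0.05},
    {"x": 0,"y": 0,"z": -0.008,"rx": 0,"ry": 0,"rz": 0,"grip": 0.05},
    {"x": 0,"y": 0,"z": -0.005,"rx": 0,"ry": 0,"rz": 0,"grip": 0.05},
    {"x": 0,"y": 0,"z": -0.003,"rx": 0,"ry": 0,"rz": 0,"grip": 0.05},
    {"x": 0,"y": 0,"z": -0.002,"rx": 0,"ry": 0,"rz": 0,"grip": 0.05},
    {"x": 0,"y": 0,"z": 0,"rx": 0,"ry": 0,"rz": 0,"grip": 0.05},
    {"x": 0,"y": 0,"z": 0,"rx": 0,"ry": 0,"rz": 0,"grip": 0.05},
  ],
)

```text
time_s: 16.38
tcp_pos: [448.2, -107.3, 88.1]
eef_rot: [1.0, -0.001, 0.0, -0.0]
contact_force: [0.1, 0.5, -1.2]
grip_width: 61.9
grasp_force: 30.0
```

step_arm(
  moves=[
    {"x": 0,"y": 0,"z": -0.0015,"rx": 0,"ry": 0,"rz": 0,"grip": 0.05},
    {"x": 0,"y": 0,"z": 0,"rx": 0,"ry": 0,"rz": 0,"grip": 0.05},
    {"x": 0,"y": 0,"z": 0,"rx": 0,"ry": 0,"rz": 0,"grip": 0.05},
  ],
)

```text
time_s: 16.63
tcp_pos: [448.1, -107.4, 86.7]
eef_rot: [1.0, -0.001, 0.0, 0.0]
contact_force: [0.7, 0.3, -1.6]
grip_width: 61.9
grasp_force: 30.0
```

step_arm(
  moves=[
    {"x": 0,"y": 0,"z": -0.0007,"rx": 0,"ry": 0,"rz": 0,"grip": 0.05},
    {"x": 0,"y": 0,"z": 0,"rx": 0,"ry": 0,"rz": 0,"grip": 0.05},
    {"x": 0,"y": 0,"z": 0,"rx": 0,"ry": 0,"rz": 0,"grip": 0.05},
  ],
)

```text
time_s: 16.88
tcp_pos: [448.3, -107.3, 86.3]
eef_rot: [1.0, -0.001, 0.0, 0.0]
contact_force: [-1.7, 1.0, 6.5]
grip_width: 61.4
grasp_force: 30.0
```

step_arm(
  moves=[
    {"x": 0,"y": 0,"z": 0.0003,"rx": 0,"ry": 0,"rz": 0,"grip": 0.068},
    {"x": 0,"y": 0,"z": 0,"rx": 0,"ry": 0,"rz": 0,"grip": 0.08},
    {"x": 0,"y": 0,"z": 0,"rx": 0,"ry": 0,"rz": 0,"grip": 0.094},
    {"x": 0,"y": 0,"z": 0,"rx": 0,"ry": 0,"rz": 0,"grip": 0.094},
    {"x": 0,"y": 0,"z": 0.01,"rx": 0,"ry": 0,"rz": 0,"grip": 0.094},
    {"x": 0,"y": 0,"z": 0.03,"rx": 0,"ry": 0,"rz": 0,"grip": 0.094},
    {"x": 0,"y": 0,"z": 0.035,"rx": 0,"ry": 0,"rz": 0,"grip": 0.094},
    {"x": 0,"y": 0,"z": 0.035,"rx": 0,"ry": 0,"rz": 0,"grip": 0.094},
    {"x": 0,"y": 0,"z": 0.02,"rx": 0,"ry": 0,"rz": 0,"grip": 0.094},
  ],
)

```text
time_s: 17.63
tcp_pos: [448.9, -107.1, 220.2]
eef_rot: [1.0, -0.0, 0.002, 0.0]
contact_force: [0.6, 0.0, 0.3]
grip_width: 93.9
grasp_force: 0.0
```

step_arm(
  moves=[
    {"x": 0.0037,"y": -0.031,"z": 0,"rx": 0,"ry": 0,"rz": 0,"grip": 0.094},
    {"x": 0.0037,"y": -0.031,"z": 0,"rx": 0,"ry": 0,"rz": 0,"grip": 0.094},
    {"x": 0.0037,"y": -0.031,"z": 0,"rx": 0,"ry": 0,"rz": 0,"grip": 0.094},
    {"x": 0.0037,"y": -0.031,"z": 0,"rx": 0,"ry": 0,"rz": 0,"grip": 0.094},
    {"x": 0.0037,"y": -0.031,"z": 0,"rx": 0,"ry": 0,"rz": 0,"grip": 0.094},
    {"x": 0.0037,"y": -0.031,"z": 0,"rx": 0,"ry": 0,"rz": 0,"grip": 0.094},
    {"x": 0,"y": 0,"z": 0,"rx": 0,"ry": 0,"rz": 0,"grip": 0.094},
    {"x": 0,"y": 0,"z": 0,"rx": 0,"ry": 0,"rz": 0,"grip": 0.094},
  ],
)

```text
time_s: 18.3
tcp_pos: [469.9, -294.5, 216.4]
eef_rot: [1.0, -0.002, -0.0, -0.0]
contact_force: [0.9, -0.5, -0.0]
grip_width: 94.1
grasp_force: 0.0
```

```bash
python3 look.py pics/w5.png
```

```text
[ 469.91831572 -294.47317608  216.37384806] 18.3
red [ 93.2 232.2] [44.9 64.8] [(8, [391.8, -14.5]), (150, [451.1, -117.9])]
red [162.  189.1] [71.9 80.7] [(8, [448.1, -109.1]), (150, [486.7, -177.8])]
brown [ 26.4 179.2] [60.8 86.5] [(8, [460.8, 52.6])]
blue [552.3  53.4] [ 97.7 219.6] [(8, [599.3, -552.6]), (125, [585.4, -475.0])]
blue [312.7 163.9] [82.8 84. ] [(8, [478.7, -292.4]), (125, [501.2, -293.6])]
white [181.3  46.3] [ 89.9 101.9] [(8, [607.5, -151.4]), (105, [593.8, -187.7]), (110, [593.1, -189.6])]
white [29.5 47.4] [67.4 90. ] [(8, [606.7, 12.4]), (105, [593.3, -65.0]), (110, [592.6, -69.0])]
white [131.4 211.3] [58.4 97.6] [(8, [419.7, -67.3]), (105, [453.2, -124.7]), (110, [454.9, -127.6])]
white [315.6 176.4] [47.  47.9] [(8, [463.4, -295.8]), (105, [485.9, -295.9]), (110, [487.1, -295.9])]
grey [32.5 44.3] [67.8 96. ] [(8, [609.8, 8.4])]
grey [124.1 214. ] [ 61.5 135.9] [(8, [416.2, -57.6])]
grey [423.6 288.5] [56.  91.7] [(8, [309.8, -439.5])]
grey [203.2 262.1] [21.2 78.3] [(8, [349.6, -149.4])]
```

View pics/w5.png

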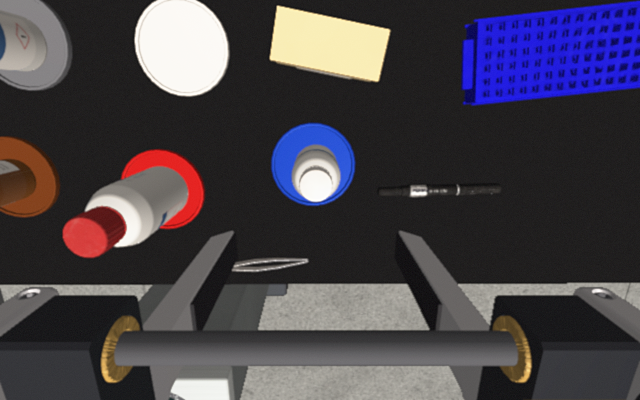

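White cap at (316,184) → (478,-296), on the blue coaster centred near (478,-292.4). White coaster is free at (608,-151).

step_arm(
  moves=[
    {"x": 0.008,"y": -0.0015,"z": -0.03,"rx": 0,"ry": 0,"rz": 0,"grip": 0.094},
    {"x": 0,"y": 0,"z": -0.035,"rx": 0,"ry": 0,"rz": 0,"grip": 0.094},
    {"x": 0,"y": 0,"z": -0.035,"rx": 0,"ry": 0,"rz": 0,"grip": 0.094},
    {"x": 0,"y": 0,"z": -0.03,"rx": 0,"ry": 0,"rz": 0,"grip": 0.094},
    {"x": 0,"y": 0,"z": -0.02,"rx": 0,"ry": 0,"rz": 0,"grip": 0.094},
    {"x": 0,"y": 0,"z": -0.013,"rx": 0,"ry": 0,"rz": 0,"grip": 0.094},
    {"x": 0,"y": 0,"z": 0,"rx": 0,"ry": 0,"rz": 0,"grip": 0.094},
    {"x": 0,"y": 0,"z": 0,"rx": 0,"ry": 0,"rz": 0,"grip": 0.094},
  ],
)

```text
time_s: 19.02
tcp_pos: [478.7, -294.3, 53.9]
eef_rot: [1.0, -0.0, 0.0, -0.0]
contact_force: [0.5, -0.3, 0.8]
grip_width: 94.2
grasp_force: 0.0
```

step_arm(
  moves=[
    {"x": 0,"y": 0,"z": 0,"rx": 0,"ry": 0,"rz": 0,"grip": 0.07},
    {"x": 0,"y": 0,"z": 0,"rx": 0,"ry": 0,"rz": 0,"grip": 0.05},
    {"x": 0,"y": 0,"z": 0,"rx": 0,"ry": 0,"rz": 0,"grip": 0.04},
    {"x": 0,"y": 0,"z": 0,"rx": 0,"ry": 0,"rz": 0,"grip": 0.04},
    {"x": 0,"y": 0,"z": 0,"rx": 0,"ry": 0,"rz": 0,"grip": 0.04},
    {"x": 0,"y": 0,"z": 0,"rx": 0,"ry": 0,"rz": 0,"grip": 0.04},
    {"x": 0,"y": 0,"z": 0,"rx": 0,"ry": 0,"rz": 0,"grip": 0.04},
    {"x": 0,"y": 0,"z": 0,"rx": 0,"ry": 0,"rz": 0,"grip": 0.04},
    {"x": 0,"y": 0,"z": 0,"rx": 0,"ry": 0,"rz": 0,"grip": 0.04},
    {"x": 0,"y": 0,"z": 0,"rx": 0,"ry": 0,"rz": 0,"grip": 0.04},
  ],
)

```text
time_s: 19.85
tcp_pos: [478.3, -294.8, 53.2]
eef_rot: [1.0, -0.001, 0.0, -0.0]
contact_force: [-0.3, 0.6, 1.0]
grip_width: 49.7
grasp_force: 30.0
```

step_arm(
  moves=[
    {"x": 0,"y": 0,"z": 0.01,"rx": 0,"ry": 0,"rz": 0,"grip": 0.04},
    {"x": 0,"y": 0,"z": 0.025,"rx": 0,"ry": 0,"rz": 0,"grip": 0.04},
    {"x": 0.0044,"y": 0.0056,"z": 0.015,"rx": 0,"ry": 0,"rz": 0,"grip": 0.04},
    {"x": 0.015,"y": 0.017,"z": 0,"rx": 0,"ry": 0,"rz": 0,"grip": 0.04},
    {"x": 0.023,"y": 0.025,"z": 0,"rx": 0,"ry": 0,"rz": 0,"grip": 0.04},
    {"x": 0.025,"y": 0.028,"z": 0,"rx": 0,"ry": 0,"rz": 0,"grip": 0.04},
    {"x": 0.025,"y": 0.028,"z": 0,"rx": 0,"ry": 0,"rz": 0,"grip": 0.04},
    {"x": 0.02,"y": 0.022,"z": 0,"rx": 0,"ry": 0,"rz": 0,"grip": 0.04},
    {"x": 0.012,"y": 0.013,"z": 0,"rx": 0,"ry": 0,"rz": 0,"grip": 0.04},
    {"x": 0.005,"y": 0.005,"z": 0,"rx": 0,"ry": 0,"rz": 0,"grip": 0.04},
  ],
)

```text
time_s: 20.68
tcp_pos: [609.3, -147.9, 103.7]
eef_rot: [1.0, 0.001, 0.0, -0.001]
contact_force: [0.9, 0.2, -0.7]
grip_width: 49.7
grasp_force: 30.0
```

step_arm(
  moves=[
    {"x": 0,"y": 0,"z": 0,"rx": 0,"ry": 0,"rz": 0,"grip": 0.04},
    {"x": 0,"y": 0,"z": 0,"rx": 0,"ry": 0,"rz": 0,"grip": 0.04},
    {"x": 0,"y": 0,"z": -0.015,"rx": 0,"ry": 0,"rz": 0,"grip": 0.04},
    {"x": 0,"y": 0,"z": -0.015,"rx": 0,"ry": 0,"rz": 0,"grip": 0.04},
    {"x": 0,"y": 0,"z": -0.008,"rx": 0,"ry": 0,"rz": 0,"grip": 0.04},
    {"x": 0,"y": 0,"z": -0.005,"rx": 0,"ry": 0,"rz": 0,"grip": 0.04},
    {"x": 0,"y": 0,"z": -0.003,"rx": 0,"ry": 0,"rz": 0,"grip": 0.04},
    {"x": 0,"y": 0,"z": -0.002,"rx": 0,"ry": 0,"rz": 0,"grip": 0.04},
    {"x": 0,"y": 0,"z": 0,"rx": 0,"ry": 0,"rz": 0,"grip": 0.04},
    {"x": 0,"y": 0,"z": 0,"rx": 0,"ry": 0,"rz": 0,"grip": 0.04},
  ],
)

```text
time_s: 21.52
tcp_pos: [607.8, -151.3, 55.6]
eef_rot: [1.0, -0.001, 0.0, 0.0]
contact_force: [0.1, 0.4, -1.6]
grip_width: 49.2
grasp_force: 30.0
```

step_arm(
  moves=[
    {"x": 0,"y": 0,"z": -0.0013,"rx": 0,"ry": 0,"rz": 0,"grip": 0.04},
    {"x": 0,"y": 0,"z": 0,"rx": 0,"ry": 0,"rz": 0,"grip": 0.04},
    {"x": 0,"y": 0,"z": 0,"rx": 0,"ry": 0,"rz": 0,"grip": 0.04},
  ],
)

```text
time_s: 21.77
tcp_pos: [607.7, -151.2, 54.0]
eef_rot: [1.0, -0.001, 0.0, 0.0]
contact_force: [0.2, 0.8, -0.7]
grip_width: 49.7
grasp_force: 30.0
```

step_arm(
  moves=[
    {"x": 0,"y": 0,"z": -0.0008,"rx": 0,"ry": 0,"rz": 0,"grip": 0.04},
    {"x": 0,"y": 0,"z": 0,"rx": 0,"ry": 0,"rz": 0,"grip": 0.04},
    {"x": 0,"y": 0,"z": 0,"rx": 0,"ry": 0,"rz": 0,"grip": 0.04},
  ],
)

```text
time_s: 22.02
tcp_pos: [607.8, -151.2, 53.2]
eef_rot: [1.0, -0.001, 0.0, -0.0]
contact_force: [-0.5, 0.4, 2.4]
grip_width: 49.6
grasp_force: 30.0
```

step_arm(
  moves=[
    {"x": 0,"y": 0,"z": -0.0005,"rx": 0,"ry": 0,"rz": 0,"grip": 0.04},
    {"x": 0,"y": 0,"z": 0,"rx": 0,"ry": 0,"rz": 0,"grip": 0.04},
    {"x": 0,"y": 0,"z": 0,"rx": 0,"ry": 0,"rz": 0,"grip": 0.04},
  ],
)

```text
time_s: 22.27
tcp_pos: [608.0, -151.2, 53.2]
eef_rot: [1.0, -0.001, 0.0, 0.0]
contact_force: [-1.7, 0.8, 8.0]
grip_width: 49.3
grasp_force: 30.0
```

step_arm(
  moves=[
    {"x": 0,"y": 0,"z": 0.0008,"rx": 0,"ry": 0,"rz": 0,"grip": 0.056},
    {"x": 0,"y": 0,"z": 0,"rx": 0,"ry": 0,"rz": 0,"grip": 0.075},
    {"x": 0,"y": 0,"z": 0,"rx": 0,"ry": 0,"rz": 0,"grip": 0.094},
    {"x": 0,"y": 0,"z": 0,"rx": 0,"ry": 0,"rz": 0,"grip": 0.094},
    {"x": 0,"y": 0,"z": 0.01,"rx": 0,"ry": 0,"rz": 0,"grip": 0.094},
    {"x": 0,"y": 0,"z": 0.035,"rx": 0,"ry": 0,"rz": 0,"grip": 0.094},
    {"x": 0,"y": 0,"z": 0.04,"rx": 0,"ry": 0,"rz": 0,"grip": 0.094},
    {"x": 0,"y": 0,"z": 0.04,"rx": 0,"ry": 0,"rz": 0,"grip": 0.094},
    {"x": 0,"y": 0,"z": 0.022,"rx": 0,"ry": 0,"rz": 0,"grip": 0.094},
  ],
)

```text
time_s: 23.02
tcp_pos: [608.8, -151.1, 205.7]
eef_rot: [1.0, -0.0, 0.002, 0.0]
contact_force: [1.1, -0.8, -0.0]
grip_width: 93.7
grasp_force: 0.0
```

step_arm(
  moves=[
    {"x": 0,"y": 0.029,"z": 0,"rx": 0,"ry": 0,"rz": 0,"grip": 0.094},
    {"x": 0,"y": 0.029,"z": 0,"rx": 0,"ry": 0,"rz": 0,"grip": 0.094},
    {"x": 0,"y": 0.029,"z": 0,"rx": 0,"ry": 0,"rz": 0,"grip": 0.094},
    {"x": 0,"y": 0.029,"z": 0,"rx": 0,"ry": 0,"rz": 0,"grip": 0.094},
    {"x": 0,"y": 0.029,"z": 0,"rx": 0,"ry": 0,"rz": 0,"grip": 0.094},
    {"x": 0,"y": 0.028,"z": 0,"rx": 0,"ry": 0,"rz": 0,"grip": 0.094},
    {"x": 0,"y": 0,"z": 0,"rx": 0,"ry": 0,"rz": 0,"grip": 0.094},
    {"x": 0,"y": 0,"z": 0,"rx": 0,"ry": 0,"rz": 0,"grip": 0.094},
  ],
)

```text
time_s: 23.68
tcp_pos: [607.5, 23.5, 201.1]
eef_rot: [1.0, 0.001, 0.0, -0.0]
contact_force: [0.8, -1.0, 0.7]
grip_width: 94.4
grasp_force: 0.0
```

```bash
python3 look.py pics/w6.png
```

```text
[607.53738007  23.52289128 201.06744029] 23.6833
brown [278.  268.5] [41.  80.2] [(8, [486.1, 69.1])]
blue [564.  263.5] [49.4 88.8] [(8, [493.9, -288.9]), (125, [555.9, -190.9])]
blue [164.4  84.4] [45.5 57.5] [(8, [704.9, 183.7]), (125, [700.4, 132.8])]
blue [315.  198.6] [38.4 44.3] [(8, [578.0, 22.7]), (125, [613.5, 22.6])]
white [473.1 176.9] [ 83.9 111.8] [(8, [604.6, -159.8]), (105, [627.1, -112.3]), (110, [628.3, -109.8])]
white [600.3  42.4] [ 86.5 102.8] [(8, [747.1, -271.4]), (105, [732.4, -194.7]), (110, [731.6, -190.7])]
white [315.7 164.8] [80.3 85. ] [(8, [618.2, 22.0]), (105, [637.1, 22.1]), (110, [638.1, 22.1])]
white [ 14.2 183.7] [ 30.4 202.7] [(8, [595.2, 372.2]), (105, [620.1, 280.8]), (110, [621.4, 276.1])]
grey [ 14.6 183.1] [ 31.5 206.8] [(8, [595.8, 371.5])]
grey [108.9 270.5] [ 24.5 148.7] [(8, [482.7, 282.0])]
grey [481.3 179.2] [45.1 72.6] [(8, [601.9, -169.6])]
grey [315.6 167.4] [78.6 84.6] [(8, [615.3, 22.1])]
```

Blue cap is at (613.5,22). Grasp it.

step_arm(
  moves=[
    {"x": 0.006,"y": -0.0005,"z": -0.025,"rx": 0,"ry": 0,"rz": 0,"grip": 0.094},
    {"x": 0,"y": 0,"z": -0.03,"rx": 0,"ry": 0,"rz": 0,"grip": 0.094},
    {"x": 0,"y": 0,"z": -0.03,"rx": 0,"ry": 0,"rz": 0,"grip": 0.094},
    {"x": 0,"y": 0,"z": -0.025,"rx": 0,"ry": 0,"rz": 0,"grip": 0.094},
    {"x": 0,"y": 0,"z": -0.02,"rx": 0,"ry": 0,"rz": 0,"grip": 0.094},
    {"x": 0,"y": 0,"z": -0.005,"rx": 0,"ry": 0,"rz": 0,"grip": 0.094},
    {"x": 0,"y": 0,"z": 0,"rx": 0,"ry": 0,"rz": 0,"grip": 0.094},
    {"x": 0,"y": 0,"z": 0,"rx": 0,"ry": 0,"rz": 0,"grip": 0.094},
  ],
)

```text
time_s: 24.4
tcp_pos: [614.2, 20.6, 66.4]
eef_rot: [1.0, -0.001, 0.0, 0.0]
contact_force: [0.4, -0.5, 0.8]
grip_width: 94.0
grasp_force: 0.0
```

step_arm(
  moves=[
    {"x": 0,"y": 0,"z": 0,"rx": 0,"ry": 0,"rz": 0,"grip": 0.07},
    {"x": 0,"y": 0,"z": 0,"rx": 0,"ry": 0,"rz": 0,"grip": 0.05},
    {"x": 0,"y": 0,"z": 0,"rx": 0,"ry": 0,"rz": 0,"grip": 0.045},
    {"x": 0,"y": 0,"z": 0,"rx": 0,"ry": 0,"rz": 0,"grip": 0.045},
    {"x": 0,"y": 0,"z": 0,"rx": 0,"ry": 0,"rz": 0,"grip": 0.045},
    {"x": 0,"y": 0,"z": 0,"rx": 0,"ry": 0,"rz": 0,"grip": 0.045},
    {"x": 0,"y": 0,"z": 0,"rx": 0,"ry": 0,"rz": 0,"grip": 0.045},
    {"x": 0,"y": 0,"z": 0,"rx": 0,"ry": 0,"rz": 0,"grip": 0.045},
    {"x": 0,"y": 0,"z": 0,"rx": 0,"ry": 0,"rz": 0,"grip": 0.045},
  ],
)

```text
time_s: 25.15
tcp_pos: [613.8, 21.5, 65.4]
eef_rot: [1.0, -0.001, 0.0, -0.0]
contact_force: [-0.5, 2.4, 1.8]
grip_width: 56.1
grasp_force: 29.8
```

step_arm(
  moves=[
    {"x": 0,"y": 0,"z": 0.01,"rx": 0,"ry": 0,"rz": 0,"grip": 0.045},
    {"x": 0,"y": 0,"z": 0.03,"rx": 0,"ry": 0,"rz": 0,"grip": 0.045},
    {"x": 0,"y": 0,"z": 0.035,"rx": 0,"ry": 0,"rz": 0,"grip": 0.045},
    {"x": 0,"y": 0,"z": 0.035,"rx": 0,"ry": 0,"rz": 0,"grip": 0.045},
    {"x": 0,"y": 0,"z": 0.02,"rx": 0,"ry": 0,"rz": 0,"grip": 0.045},
    {"x": -0.0058,"y": -0.0139,"z": 0,"rx": 0,"ry": 0,"rz": 0,"grip": 0.045},
    {"x": -0.01,"y": -0.023,"z": 0,"rx": 0,"ry": 0,"rz": 0,"grip": 0.045},
    {"x": -0.013,"y": -0.03,"z": 0,"rx": 0,"ry": 0,"rz": 0,"grip": 0.045},
    {"x": -0.013,"y": -0.03,"z": 0,"rx": 0,"ry": 0,"rz": 0,"grip": 0.045},
    {"x": -0.013,"y": -0.03,"z": 0,"rx": 0,"ry": 0,"rz": 0,"grip": 0.045},
  ],
)

```text
time_s: 25.98
tcp_pos: [557.3, -107.4, 194.9]
eef_rot: [1.0, -0.001, -0.001, 0.0]
contact_force: [0.7, 0.1, -1.4]
grip_width: 55.7
grasp_force: 29.8
```

step_arm(
  moves=[
    {"x": -0.013,"y": -0.03,"z": 0,"rx": 0,"ry": 0,"rz": 0,"grip": 0.045},
    {"x": -0.013,"y": -0.03,"z": 0,"rx": 0,"ry": 0,"rz": 0,"grip": 0.045},
    {"x": -0.013,"y": -0.03,"z": 0,"rx": 0,"ry": 0,"rz": 0,"grip": 0.045},
    {"x": -0.013,"y": -0.03,"z": 0,"rx": 0,"ry": 0,"rz": 0,"grip": 0.045},
    {"x": -0.013,"y": -0.03,"z": 0,"rx": 0,"ry": 0,"rz": 0,"grip": 0.045},
    {"x": -0.01,"y": -0.023,"z": 0,"rx": 0,"ry": 0,"rz": 0,"grip": 0.045},
    {"x": -0.006,"y": -0.014,"z": 0,"rx": 0,"ry": 0,"rz": 0,"grip": 0.045},
    {"x": 0,"y": 0,"z": 0,"rx": 0,"ry": 0,"rz": 0,"grip": 0.045},
    {"x": 0,"y": 0,"z": 0,"rx": 0,"ry": 0,"rz": 0,"grip": 0.045},
  ],
)

```text
time_s: 26.73
tcp_pos: [476.8, -293.3, 195.0]
eef_rot: [1.0, -0.002, -0.0, -0.0]
contact_force: [1.0, 0.6, -2.0]
grip_width: 56.0
grasp_force: 29.8
```

step_arm(
  moves=[
    {"x": 0,"y": 0,"z": -0.02,"rx": 0,"ry": 0,"rz": 0,"grip": 0.045},
    {"x": 0,"y": 0,"z": -0.03,"rx": 0,"ry": 0,"rz": 0,"grip": 0.045},
    {"x": 0,"y": 0,"z": -0.03,"rx": 0,"ry": 0,"rz": 0,"grip": 0.045},
    {"x": 0,"y": 0,"z": -0.02,"rx": 0,"ry": 0,"rz": 0,"grip": 0.045},
    {"x": 0,"y": 0,"z": -0.015,"rx": 0,"ry": 0,"rz": 0,"grip": 0.045},
    {"x": 0,"y": 0,"z": -0.007,"rx": 0,"ry": 0,"rz": 0,"grip": 0.045},
    {"x": 0,"y": 0,"z": -0.004,"rx": 0,"ry": 0,"rz": 0,"grip": 0.045},
    {"x": 0,"y": 0,"z": 0,"rx": 0,"ry": 0,"rz": 0,"grip": 0.045},
    {"x": 0,"y": 0,"z": 0,"rx": 0,"ry": 0,"rz": 0,"grip": 0.045},
  ],
)

```text
time_s: 27.48
tcp_pos: [478.3, -292.5, 70.1]
eef_rot: [1.0, -0.0, 0.0, 0.0]
contact_force: [0.6, -0.5, -1.0]
grip_width: 56.3
grasp_force: 29.8
```

step_arm(
  moves=[
    {"x": 0,"y": 0,"z": -0.002,"rx": 0,"ry": 0,"rz": 0,"grip": 0.045},
    {"x": 0,"y": 0,"z": -0.0013,"rx": 0,"ry": 0,"rz": 0,"grip": 0.045},
    {"x": 0,"y": 0,"z": 0,"rx": 0,"ry": 0,"rz": 0,"grip": 0.045},
    {"x": 0,"y": 0,"z": 0,"rx": 0,"ry": 0,"rz": 0,"grip": 0.045},
  ],
)

```text
time_s: 27.82
tcp_pos: [477.9, -292.7, 66.3]
eef_rot: [1.0, -0.001, 0.0, 0.0]
contact_force: [0.9, 0.6, -1.0]
grip_width: 56.4
grasp_force: 29.8
```

step_arm(
  moves=[
    {"x": 0,"y": 0,"z": -0.0008,"rx": 0,"ry": 0,"rz": 0,"grip": 0.045},
    {"x": 0,"y": 0,"z": 0,"rx": 0,"ry": 0,"rz": 0,"grip": 0.045},
    {"x": 0,"y": 0,"z": 0,"rx": 0,"ry": 0,"rz": 0,"grip": 0.045},
  ],
)

```text
time_s: 28.07
tcp_pos: [478.0, -292.7, 65.5]
eef_rot: [1.0, -0.001, 0.0, 0.0]
contact_force: [-0.1, -0.6, 1.7]
grip_width: 55.9
grasp_force: 29.8
```

step_arm(
  moves=[
    {"x": 0,"y": 0,"z": -0.0007,"rx": 0,"ry": 0,"rz": 0,"grip": 0.045},
    {"x": 0,"y": 0,"z": 0,"rx": 0,"ry": 0,"rz": 0,"grip": 0.045},
    {"x": 0,"y": 0,"z": 0,"rx": 0,"ry": 0,"rz": 0,"grip": 0.045},
  ],
)

```text
time_s: 28.32
tcp_pos: [478.4, -292.3, 65.1]
eef_rot: [1.0, -0.0, 0.0, -0.0]
contact_force: [-0.7, 4.0, 8.4]
grip_width: 55.8
grasp_force: 29.9
```

Set down. Now release, rise, pull back out of the way and check.

step_arm(
  moves=[
    {"x": 0,"y": 0,"z": 0.0007,"rx": 0,"ry": 0,"rz": 0,"grip": 0.062},
    {"x": 0,"y": 0,"z": 0,"rx": 0,"ry": 0,"rz": 0,"grip": 0.08},
    {"x": 0,"y": 0,"z": 0,"rx": 0,"ry": 0,"rz": 0,"grip": 0.094},
    {"x": 0,"y": 0,"z": 0,"rx": 0,"ry": 0,"rz": 0,"grip": 0.094},
    {"x": 0,"y": 0,"z": 0.01,"rx": 0,"ry": 0,"rz": 0,"grip": 0.094},
    {"x": 0,"y": 0,"z": 0.035,"rx": 0,"ry": 0,"rz": 0,"grip": 0.094},
    {"x": 0,"y": 0,"z": 0.04,"rx": 0,"ry": 0,"rz": 0,"grip": 0.094},
    {"x": 0,"y": 0,"z": 0.04,"rx": 0,"ry": 0,"rz": 0,"grip": 0.094},
    {"x": 0,"y": 0,"z": 0.025,"rx": 0,"ry": 0,"rz": 0,"grip": 0.094},
  ],
)

```text
time_s: 29.07
tcp_pos: [478.6, -292.8, 219.9]
eef_rot: [1.0, -0.0, 0.002, 0.001]
contact_force: [-0.6, 0.3, -0.7]
grip_width: 94.0
grasp_force: 0.0
```

step_arm(
  moves=[
    {"x": -0.0208,"y": -0.0312,"z": 0,"rx": 0,"ry": 0,"rz": 0,"grip": 0.094},
    {"x": -0.0208,"y": -0.0312,"z": 0,"rx": 0,"ry": 0,"rz": 0,"grip": 0.094},
    {"x": -0.0208,"y": -0.0312,"z": 0,"rx": 0,"ry": 0,"rz": 0,"grip": 0.094},
    {"x": -0.0208,"y": -0.0312,"z": 0,"rx": 0,"ry": 0,"rz": 0,"grip": 0.094},
    {"x": -0.0208,"y": -0.0312,"z": 0,"rx": 0,"ry": 0,"rz": 0,"grip": 0.094},
    {"x": -0.0208,"y": -0.0312,"z": 0,"rx": 0,"ry": 0,"rz": 0,"grip": 0.094},
    {"x": -0.0208,"y": -0.0312,"z": 0,"rx": 0,"ry": 0,"rz": 0,"grip": 0.094},
    {"x": -0.0208,"y": -0.0312,"z": 0,"rx": 0,"ry": 0,"rz": 0,"grip": 0.094},
    {"x": 0,"y": 0,"z": 0,"rx": 0,"ry": 0,"rz": 0,"grip": 0.094},
    {"x": 0,"y": 0,"z": 0,"rx": 0,"ry": 0,"rz": 0,"grip": 0.094},
  ],
)

```text
time_s: 29.9
tcp_pos: [309.7, -543.6, 215.5]
eef_rot: [1.0, -0.002, -0.0, -0.0]
contact_force: [1.4, 1.7, -0.7]
grip_width: 93.6
grasp_force: 0.0
```

Run:
```python
from h import *
c=bot.calibration('top');im=bot.capture('top');M=masks(im)
R=dict(red=(345,215,405,268,'red',150),blue=(420,203,480,256,'blue',125),brown=(275,208,325,265,'white',110))
for n,(a,b,d,e,k,z) in R.items():
    B=blobs(M[n],(a,b,d,e))[0];q=cv2.fitEllipse(cv2.convexHull(B))[0];print(n,'coaster',ray(c,*q,8))
    for t in blobs(M[k],(a,b,d,e),15):
        q=cv2.fitEllipse(t)
        print('  cap?',np.round(q[0],1),np.round(q[1],1),ray(c,*q[0],z))
g=cv2.resize(im[145:270,225:485],None,fx=3,fy=3,interpolation=cv2.INTER_CUBIC)
s=cv2.resize(bot.capture('side')[100:260,220:460],None,fx=3,fy=3)[:, :780][:,:720]
cv2.imwrite('pics/e1.png',g[:,:,::-1]);cv2.imwrite('pics/e2.png',s[:,:,::-1])
```

```text
red coaster [ 446.8 -108. ]
  cap? [370.9 241.5] [40.4 41.3] [442.9 -94.7]
blue coaster [ 476.9 -292.5]
  cap? [444.6 228.6] [40.4 41.6] [ 470.8 -263.9]
brown coaster [462.9  69.5]
  cap? [298.  234.4] [12.3 13.3] [462.3  68.2]
```

View pics/e1.png

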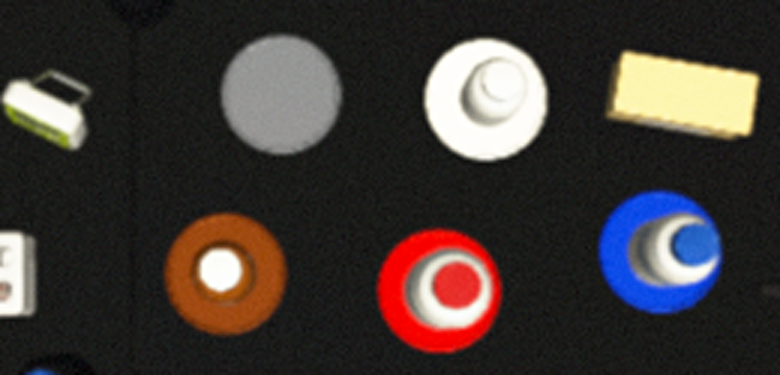

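View pics/e2.png

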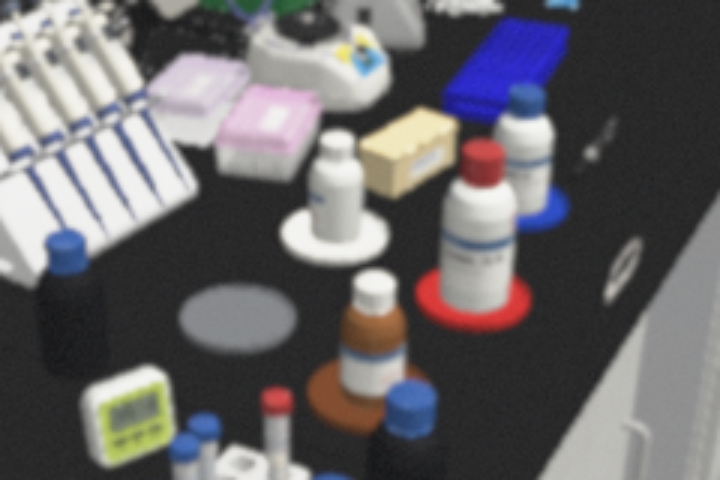

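Both views show all four bottles upright in the middle of their own coasters (cap offsets about 2 mm or less for red, blue and brown). Grey is empty and the timer has not moved.

```bash
python3 -c "
from cell import bot
print(bot.finish_job())"
```

```text
the job is handed in; nothing more can be done
None
```

All four bottles stand upright in the middle of their matching coasters, the grey coaster is empty and the timer has not moved; the job was handed in at about 30 s, well inside the 131 s limit.

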